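# Index the clamping fixture and hold a ball-ended pylon down in its sprung cradle

## Robot

A 7-joint arm with a two-finger parallel gripper is mounted at the origin on the work surface. World frame = base frame: x ahead of the robot, y to its left, z up, the work surface at z = 0. Lengths are in m, angles in rad, forces in N, time in s.
With the tool pointing down it reaches from about 0.4 to 0.85 m from the base axis. Payload 4.5 kg.
Tool frame: the origin (TCP) lies midway between the tips of the shut fingers; the grasp point (between the pads) lies behind it (r.grip_point_offset is the z of the grasp point in the tool frame, in m); z points along the fingers, y is the line along which they close (so a half turn about z gives the same grasp; the last joint's range is limited). The gripper opens to 88 mm and grips with 3 to 60 N. Pads are 18 mm wide; open, the fingers measure 123 mm over their backs; the gripper's body (75 mm by 187 mm) begins 45 mm behind the grasp point.
Start: joints at [-1.145, 0.689, -0.195, 1.565, 0.157, 0.902, -0.215], TCP at [0.239, 0.578, 0.218] pointing down, gripper open.
Joint ranges: [-3.01, 3.01], [-0.46, 2.08], [-1.47, 1.51], [0.13, 2.56], [-1, 4.14], [0.04, 2.09], [-2.66, 2.66]. Speed limits (rad/s): [2.57, 2.57, 3.14, 3.14, 3.14, 3.14, 3.14].

## Interface

Orientations are given as a unit quaternion [x, y, z, w].
In Python, from plant import r, optics, workorder gives the robot as it stands.
- The arm moves only by the shell command python3 -m creep 'ROWS' [FORCE]. ROWS is JSON, a list of rows, each an object of numbers: "grip": the gripper command: -1 is shut, 1 is fully open, values between are in proportion; "tx", "ty", "tz": the shift along the tool's x, y, z in cm; "spin": the turn about the tool's z in degrees. In form: [{"grip": .., "tx": .., "ty": .., "tz": .., "spin": ..}, ...]. A call has 1 to 8 rows; each row shifts and turns the commanded pose from where the row before left it, along the tool's axes as they then stand; what a row does not reach is not made up. A row lasts 1/12 s, in which the tool goes at most 41.7 mm and 7.16 degrees, less where a joint would pass 70% of its speed; a pose out of reach is approached as far as the arm can. A call with a gripper value outside its range is refused whole. The fingers move at their own pace and stop on an object; FORCE is the grip in N (left out, the last holds). Time passes only in rows, so rows that do not move let the fingers close. It gives the time, the measured TCP pose, the force, the opening and the grip force at its end, in the units of the state.
- r.get_state(): the state, without advancing time (a new reading comes with each control period).
- optics.snapshot(name): name is "side" or "top" or "wrist"; returns (picture, depth): 420x560x3 uint8, red, green, blue; 420x560 float32, m along the optical axis (not along the pixel's ray), 0 where there is no reading.
- optics.get_calibration(name): a dict with "fx", "fy", "cx", "cy" (pixels), "D" ([k1, k2, p1, p2, k3] as OpenCV has them; the pictures are not rectified), "extrinsics" (4x4, takes a point from world to camera coordinates). Camera axes: x right, y down, z forward; pixel columns grow to the right and rows downward; lengths in m; the calibration is good to about 2 mm. A picture is of the moment at which its call begins: read the wrist's pose just before it. get_calibration takes no time and is no camera call; for the wrist camera it gives the pose at the moment of the call.
- workorder.finish_job(): hands the job in; it is judged then, once.
The state is a dict: "clock": time; "q": joint angles; "qd": joint speeds; "joint_torque": joint torques, N m; "tool_pos": TCP position; "eef_rot": TCP orientation; "contact_force": force on the tool from outside, world axes, zero at the start; "moment": the same for the moment, N m; "opening": opening from 0.0 (shut) to 1.0 (fully open); "finger_force": force on a finger pad.
Only numpy, scipy, OpenCV 4.12 (cv2) and the standard library are available. Lean on these libraries where they do the work, as an engineer would, in place of code of your own. Each camera call takes 0.05 s, during which the arm holds its last target. There are 200 camera calls.

## Task

I want to clamp the ankle ball of the pylon. First turn the fixture's turntable by its upright grip post until the roller plunger drops between the two index pins, so that the clamp nut faces the nut driver; then take the pylon by its tube out of the wooden stand, set its ball end in the sprung ring between the clamp jaws and press it straight down, upright, until the ring is on its bottom stop. Finish while still gripping the pylon and holding the ring down against its spring, so that I can tighten the nut; leave the ankle cover and the two adapter rings alone.

Things in the scene. Friction and masses are not known exactly. Their poses are not given: they have to be found in the camera images.
- fixture: crank lift fixed to the bench: 220 x 220 mm steel platform, top 50 mm up, fixed height. Origin on the bench under the platform's centre = turntable axis; z up. Along +x a guide block (106 mm high) holds a brass nut driver, axis 90 mm up, reaching 212 mm out; at the -y edge the plunger housing, 76 mm high; at +y a gearbox and hand crank, 265 mm out, 135 mm high, not used
- turntable (a joint): angle (rad) of the disc (149 mm wide, top 68 mm up), positive anticlockwise from above. 0 = detent: roller plunger between the two rim pins, lever along fixture -x, clamp nut along +x. Starts at -0.95 to -0.45: turn it positive to 0; it can overrun to 0.35. Stays where left; a pin passing the roller resists with about 4 N at the post; released within 0.05 of 0, the roller centres it within 0.01
- post_grip (a point): point to hold on the turntable's upright grip post: a round steel post 20 mm in diameter, standing from 68 to 125 mm above the bench, 115 mm from the turntable's axis at the end of a flat lever whose top is 68 mm above the bench. The point is on the post's axis, 100 mm above the bench, and moves with the turntable
- jaw_mouth (a point): centre of the mouth of the four fixed clamp jaws on the turntable's axis, 120 mm above the bench, z up. The steel jaws stand in a circle, 56 mm bore, 72 mm outside, and stand still when the ring goes down
- seat_ring (a joint): how far (m) the sprung steel ring inside the jaws is pressed down: 0 = up, 0.016 = on its bottom stop. The spring pushes up with about 5 N at the top and 16 N at the bottom
- ring_top (a point): centre of the sprung ring's upper face (ring 38 mm bore, 54 mm outside, 6 mm thick), 115 mm above the bench when up, 99 mm on its stop. With the ball seated, the ball's centre is about 16 mm above this point
- pylon: aluminium tube 30 mm in diameter with a small dent, on a steel ball end 50 mm in diameter with a flat of 24 mm diameter at its bottom; 165 mm tall in all, about 0.3 to 0.5 kg, loose, standing upright in the stand. Origin: centre of the bottom flat; z along the tube. Plain tube from 55 mm up to the top: hold it near the top (about 130 mm up). Its yaw does not matter
- ball_center (a point): centre of the pylon's ball, on its axis 22 mm above the flat
- stand: square hardwood block, 100 x 100 x 30 mm, fixed to the bench, with a round pocket of 55 mm diameter, 18 mm deep, in which the pylon's ball stands. Origin: centre of its underside
- ankle_cover: teal polymer ankle cover, hollow tapering shell, 94 mm across at the foot, 105 mm tall; origin at the centre of its underside. Not to be disturbed
- adapter_ring_a: zinc-plated adapter ring, 54 mm outside, 36 mm bore, 12 mm thick, lying flat; origin at the centre of its underside. Not to be disturbed
- adapter_ring_b: the second adapter ring, the same size; origin at the centre of its underside. Not to be disturbed
Things that resemble listed ones, but are neither listed nor needed, are in the scene too. Leave any orange or yellow look-alike of the pylon alone.

How it is judged:
By the outcome, as a careful person would: the job done as asked, in the order asked, and still so for the second after the job is handed in, while the arm keeps its last pose, push and grip.
It also fails if it takes over 56 s, if anything falls off the work surface, if the arm or the gripper's body presses on something with over 40 N, if the wrist force passes 120 N, or if a joint passes its speed limit or range.

## Working session

There is one attempt and no reset: what is moved stays moved. The work goes in short steps, Python scripts to look and compute and a shell command to move; the robot and the scene stay as the last step left them, time stands still between calls to the robot, and variables do not carry over. Pictures are saved under pics/ and viewed, at most 10 in all, crops included, and the job is handed in when it is done.

```bash
ls; mkdir -p pics; cat > h.py <<'E'
import numpy as np,cv2
from plant import r,optics,workorder
def snap(n):
    c=optics.get_calibration(n); p,d=optics.snapshot(n); return p,d,c
def cloud(d,c):
    h,w=d.shape; K=np.array([[c['fx'],0,c['cx']],[0,c['fy'],c['cy']],[0,0,1.]])
    u,v=np.meshgrid(np.arange(w),np.arange(h))
    n=cv2.undistortPoints(np.stack([u,v],-1).reshape(-1,1,2).astype(float),K,np.array(c['D'],float)).reshape(h,w,2)
    P=np.dstack([n*d[...,None],d]); E=np.array(c['extrinsics'])
    W=(P-E[:3,3])@E[:3,:3]; W[d==0]=np.nan; return W
E
python3 - <<'E'
from h import *
print(r.get_state(), r.grip_point_offset)
ims=[]
for n in("top","side"):
    p,d,c=snap(n); np.savez(f'{n}.npz',p=p,d=d,W=cloud(d,c)); cv2.imwrite(f'pics/{n}0.png',p[...,::-1])
    print(n,np.linalg.inv(np.array(c['extrinsics']))[:3].round(3).tolist(),c['fx'])
E
```

```text
pics
{'clock': 0.0, 'q': array([-1.14522197,  0.68994462, -0.19450197,  1.56632172,  0.15727695,
        0.90248193, -0.21510388]), 'qd': array([ 4.63751575e-04, -3.89024153e-05, -1.76295478e-03,  2.91508512e-04,
        7.71988143e-04,  2.59807101e-04, -1.31552678e-03]), 'joint_torque': array([-7.54656685e-04, -5.27564442e+01, -1.26727480e+00, -1.53426254e+01,
       -5.26610459e-02,  6.49791284e-03,  1.65852175e-04]), 'tool_pos': array([0.23844228, 0.57702425, 0.21704025]), 'eef_rot': array([ 1.94610163e-01,  9.80880270e-01, -8.76639200e-04, -1.13246760e-04]), 'contact_force': array([ 0.00181155, -0.58412943,  0.27398552]), 'moment': array([-0.02505791,  0.02298658,  0.05429359]), 'finger_force': 0.0, 'opening': 0.9988078433024} -0.0187
top [[-0.018, -0.993, 0.118, 0.465], [-1.0, 0.016, -0.016, -0.19], [0.014, -0.118, -0.993, 0.946]] 397.63714138213436
side [[0.973, -0.158, 0.17, 0.366], [-0.232, -0.646, 0.727, -1.07], [-0.005, -0.746, -0.665, 0.905]] 509.05211531430336
```

View pics/top0.png

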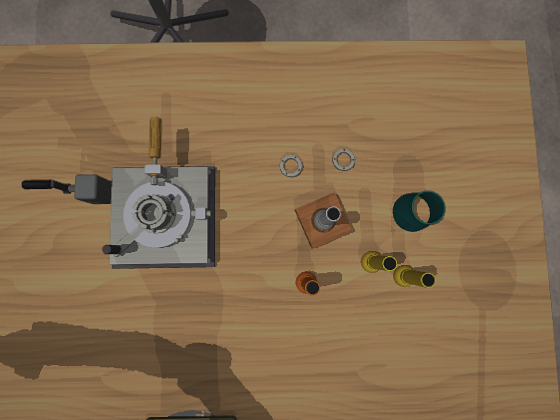

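View pics/side0.png

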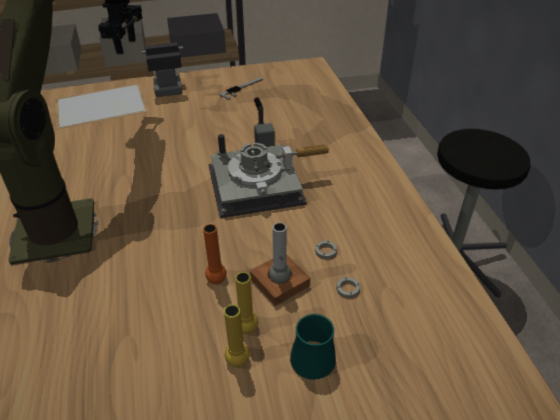

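The top view shows the fixture with its jaws at about (152,211), the black grip post at (112,250) and the nut driver pointing up the image at (155,140). The candidates for the pylon are grey in the wooden stand (325,216), orange (308,284), yellow (380,262) and yellow (420,278). I choose the grey one in the stand. The adapter rings are at (291,165) and (343,159), and the cover is at (418,210).

```bash
python3 - <<'E'
from h import *
from scipy.optimize import least_squares
def circ(P,R=None):
    f=lambda x:np.hypot(P[:,0]-x[0],P[:,1]-x[1])-(x[2] if R is None else R)
    s=least_squares(f,[*np.nanmean(P[:,:2],0),.03],loss='soft_l1',f_scale=.002); return s.x.round(4),len(P),np.abs(s.fun).mean().round(4)
for n in('top','side'):
    z=np.load(n+'.npz'); W=z['W']; 
    if n=='top': T=W
    P=W.reshape(-1,3); P=P[~np.isnan(P[:,0])]
    if n=='top': ctr=np.array(W[211,152,:2]); print('bench z',np.nanmedian(W[320:380,300:400,2]),ctr,W[211,152],W[250,112],W[216,325],W[214,334])
    def sel(c,R,a,b): return P[(np.hypot(P[:,0]-c[0],P[:,1]-c[1])<R)&(P[:,2]>a)&(P[:,2]<b)]
    J=sel(ctr,.045,.116,.126); print(n,'jaws',circ(J)); c=circ(J)[0][:2]
    D=sel(c,.085,.062,.074); print(' disc mean',D.mean(0).round(4), D.min(0)[:2],D.max(0)[:2],np.median(D[:,2]))
    po=sel(T[250,112,:2],.035,.085,.135); print(' post',circ(po,.010),po[:,2].max(), po.mean(0).round(4), ' top',po[po[:,2]>.118].mean(0).round(4), len(po))
    g=sel(T[214,334,:2],.05,.08,.19); print(' tube',circ(g,.015),g[:,2].max())
    for a,b in((.08,.1),(.1,.13),(.13,.16),(.16,.19)):
        q=g[(g[:,2]>a)&(g[:,2]<b)]; print('   ',a,circ(q,.015) if len(q)>5 else len(q))
    q=sel(T[216,325,:2],.09,.024,.034); rect=cv2.minAreaRect(q[:,:2].astype(np.float32)); print(' stand',rect)
    q=sel(c,.16,.044,.054); print(' platform',cv2.minAreaRect(q[:,:2].astype(np.float32)))
a=np.load('top.npz')['p'][140:290,90:360]; b=np.load('side.npz')['p'][210:310,190:370]
a=cv2.resize(a,None,fx=2.6,fy=2.6,interpolation=3); b=cv2.resize(b,None,fx=2,fy=2,interpolation=3)
o=np.zeros((a.shape[0]+b.shape[0],a.shape[1],3),np.uint8);o[:a.shape[0]]=a;o[a.shape[0]:,:b.shape[1]]=b
cv2.imwrite('pics/crop1.png',o[...,::-1]); print(o.shape)
E
```

```text
bench z -0.0007125606148590815 [0.56128697 0.0716587 ] [0.56128697 0.0716587  0.07645494] [0.47709149 0.1404492  0.11713252] [ 0.53560405 -0.29527103  0.16934326] [ 0.53877217 -0.31233419  0.17443496]
top jaws (array([0.5564, 0.0653, 0.0322]), 352, np.float64(0.0026))
 disc mean [0.5517 0.0618 0.0673] [ 0.48262764 -0.01964708] [0.64092163 0.13741781] 0.06712816853112805
 post (array([0.4795, 0.1499, 0.03  ]), 131, np.float64(0.0021)) 0.12774140919897525 [0.4792 0.1454 0.1143]  top [0.4791 0.1481 0.1231] 131
 tube (array([ 0.5403, -0.3101,  0.03  ]), 277, np.float64(0.0034)) 0.18086535885726776
    0.08 (array([ 0.5403, -0.31  ,  0.03  ]), 18, np.float64(0.0002))
    0.1 (array([ 0.5403, -0.3101,  0.03  ]), 29, np.float64(0.0002))
    0.13 (array([ 0.5403, -0.3101,  0.03  ]), 33, np.float64(0.0002))
    0.16 (array([ 0.5407, -0.3103,  0.03  ]), 197, np.float64(0.0047))
 stand ((0.5400892496109009, -0.3097041845321655), (0.10001561045646667, 0.10024978965520859), 22.347259521484375)
 platform ((0.5566858053207397, 0.08817078918218613), (0.2205239087343216, 0.2658241391181946), 0.018786
[... 241 characters left out ...]
(0.0019)) 0.12925832127391684 [0.4814 0.1448 0.1092]  top [0.4819 0.1466 0.1244] 103
 tube (array([ 0.5424, -0.3095,  0.03  ]), 548, np.float64(0.0017)) 0.1808064814753331
    0.08 (array([ 0.5423, -0.3097,  0.03  ]), 83, np.float64(0.0008))
    0.1 (array([ 0.5425, -0.3094,  0.03  ]), 138, np.float64(0.0008))
    0.13 (array([ 0.5424, -0.3094,  0.03  ]), 140, np.float64(0.0008))
    0.16 (array([ 0.5424, -0.3096,  0.03  ]), 187, np.float64(0.0034))
 stand ((0.5423175692558289, -0.31048938632011414), (0.10316610336303711, 0.10439340025186539), 22.113555908203125)
 platform ((0.5586493015289307, 0.07736258208751678), (0.2202753722667694, 0.2543099820613861), 0.09782880544662476)
(590, 702, 3)
```

View pics/crop1.png

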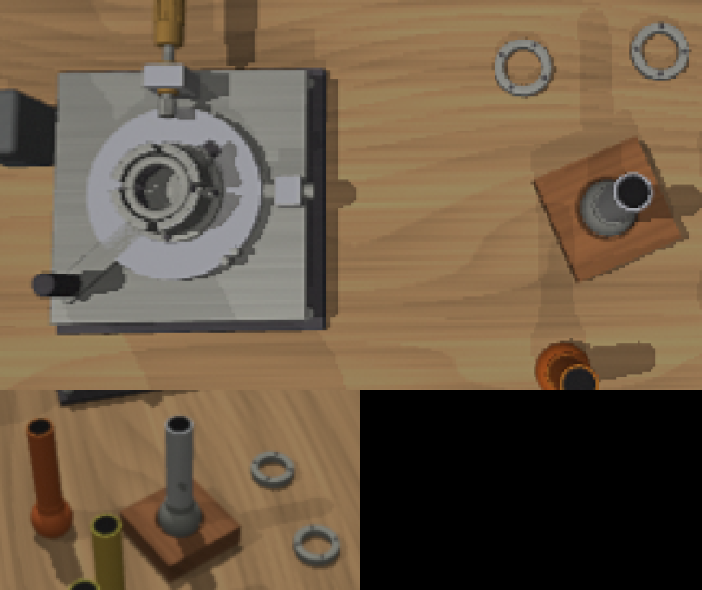

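The crop confirms the plain grey pylon with its small dent, in the wooden stand. The lever points to the lower left at about -0.83 rad. Tube at about (0.541,-0.310), axis at about (0.557,0.064), post at about (0.481,0.148), which is 114 mm from the axis and so agrees with the 115 mm given. Next I move above the post and look from near.

```bash
cat >> h.py <<'E'
from scipy.spatial.transform import Rotation as Rn
def go(x,y,zg,ydeg=None):
    "shift (cm) in current tool axes to bring the grasp point to x,y,zg; spin to bring tool y to ydeg (mod 180)"
    s=r.get_state(); M=Rn.from_quat(s['eef_rot']).as_matrix(); g=s['tool_pos']+M[:,2]*r.grip_point_offset
    t=M.T@(np.array([x,y,zg])-g)*100; a=np.degrees(np.arctan2(M[1,1],M[0,1]))
    sp=None if ydeg is None else ((a-ydeg+90)%180-90)
    print('clk',round(s['clock'],2),'grasp',g.round(4),'ydir',a.round(1),'tilt',np.degrees(np.arccos(-M[2,2])).round(2),'shift',t.round(2),'spin',sp,'F',s['contact_force'].round(1),'open',round(s['opening'],3),'ff',round(s['finger_force'],1))
E
python3 -m creep '[{"tx":-2.8,"ty":-2.15,"grip":0.4},{"tx":-2.8,"ty":-2.15,"grip":0.4},{"tx":-2.8,"ty":-2.15,"grip":0.4},{"tx":-2.8,"ty":-2.15,"grip":0.4},{"tx":-2.8,"ty":-2.15,"grip":0.4},{"tx":-2.8,"ty":-2.15,"grip":0.4},{"tx":-2.8,"ty":-2.15,"grip":0.4}]'
python3 -m creep '[{"tx":-2.8,"ty":-2.15,"grip":0.4},{"tx":-2.8,"ty":-2.15,"grip":0.4},{"tx":-2.8,"ty":-2.15,"grip":0.4},{"tx":-2.8,"ty":-2.15,"grip":0.4},{"tx":-2.8,"ty":-2.15,"grip":0.4},{"grip":0.4},{"grip":0.4}]'
python3 - <<'E'
from h import *
go(.481,.148,.2,42)
p,d,c=snap('wrist'); np.savez('w1.npz',p=p,d=d,W=cloud(d,c)); cv2.imwrite('pics/w1.png',p[...,::-1])
E
```

```text
clk 0.1 grasp [0.2385 0.5771 0.2358] ydir 67.6 tilt 0.09 shift [-38.8  -30.4    3.63] spin 25.555874796321618 F [-0.  -0.3  0.7] open 1.002 ff 0.0$[0]: bad value
$[0]: bad value
```

View pics/w1.png

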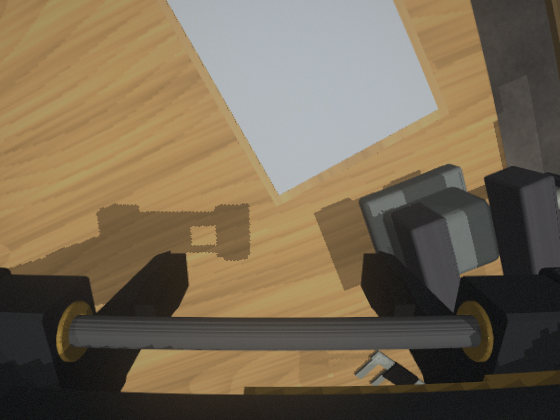

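The wrist picture shows only paper and clutter: both moves were refused with a bad value, so the arm didn't move. Perhaps every field is required in each row.

```bash

python3 -m creep '[{"grip":0.4,"tx":-2.8,"ty":-2.15,"tz":0,"spin":0},{"grip":0.4,"tx":-2.8,"ty":-2.15,"tz":0,"spin":0},{"grip":0.4,"tx":-2.8,"ty":-2.15,"tz":0,"spin":0},{"grip":0.4,"tx":-2.8,"ty":-2.15,"tz":0,"spin":0},{"grip":0.4,"tx":-2.8,"ty":-2.15,"tz":0,"spin":0},{"grip":0.4,"tx":-2.8,"ty":-2.15,"tz":0,"spin":0},{"grip":0.4,"tx":-2.8,"ty":-2.15,"tz":0,"spin":0}]'
python3 - <<'E'
from h import *
go(.481,.148,.2,42)
E
```

```text
clock: 0.73
tool_pos: [0.3628, 0.3621, 0.2177]
eef_rot: [0.195, 0.981, -0.0, -0.0]
contact_force: [1.1, 0.2, -0.1]
opening: 0.701
finger_force: 0.0
clk 0.73 grasp [0.3628 0.3621 0.2364] ydir 67.6 tilt 0.02 shift [-19.09 -15.28   3.65] spin 25.566692121215468 F [ 1.1  0.2 -0.1] open 0.701 ff 0.0
```

```bash

python3 -m creep '[{"grip":0.4,"tx":-2.8,"ty":-2.2,"tz":0,"spin":0},{"grip":0.4,"tx":-2.8,"ty":-2.2,"tz":0,"spin":0},{"grip":0.4,"tx":-2.8,"ty":-2.2,"tz":0,"spin":0},{"grip":0.4,"tx":-2.8,"ty":-2.2,"tz":0,"spin":0},{"grip":0.4,"tx":-2.8,"ty":-2.2,"tz":0,"spin":0},{"grip":0.4,"tx":-2.8,"ty":-2.2,"tz":0,"spin":0},{"grip":0.4,"tx":-2,"ty":-1.9,"tz":0,"spin":0}]'
python3 -m creep '[{"grip":0.4,"tx":0,"ty":0,"tz":0,"spin":6.4},{"grip":0.4,"tx":0,"ty":0,"tz":0,"spin":6.4},{"grip":0.4,"tx":0,"ty":0,"tz":0,"spin":6.4},{"grip":0.4,"tx":0,"ty":0,"tz":0,"spin":6.4},{"grip":0.4,"tx":0,"ty":0,"tz":0,"spin":0},{"grip":0.4,"tx":0,"ty":0,"tz":0,"spin":0}]'
python3 - <<'E'
from h import *
go(.481,.148,.2,42)
p,d,c=snap('wrist'); np.savez('w1.npz',p=p,d=d,W=cloud(d,c)); cv2.imwrite('pics/w2.png',p[...,::-1])
E
```

```text
clock: 1.32
tool_pos: [0.4799, 0.1493, 0.2177]
eef_rot: [0.196, 0.981, -0.0, 0.0]
contact_force: [-0.3, 0.9, 0.4]
opening: 0.7
finger_force: 0.0
clock: 1.82
tool_pos: [0.4783, 0.1524, 0.2177]
eef_rot: [0.406, 0.914, -0.0, -0.0]
contact_force: [0.3, 0.6, -0.2]
opening: 0.699
finger_force: 0.0
clk 1.82 grasp [0.4783 0.1524 0.2364] ydir 42.1 tilt 0.02 shift [-0.51 -0.09  3.64] spin 0.13539754628544642 F [ 0.3  0.6 -0.2] open 0.699 ff 0.0
```

View pics/w2.png

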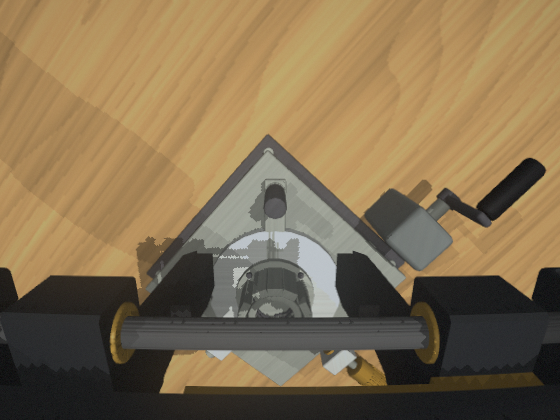

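The near view shows the post top at (275,205) and the jaws at (277,290), with the lever running straight towards the camera's top. I measure the post and axis from this depth image.

```bash
python3 - <<'E'
from h import *
from scipy.optimize import least_squares
z=np.load('w1.npz');W=z['W']; print('post top',W[203,275].round(4),W[190,275].round(4),'disc',W[235,275].round(4))
m=np.zeros(W.shape[:2],bool);m[120:312,215:335]=1
P=W[m];P=P[~np.isnan(P[:,0])]
A=np.array([.5575,.064]);B=np.array([.481,.148])
q=P[(np.hypot(*(P[:,:2]-B).T)<.03)&(P[:,2]>.119)&(P[:,2]<.132)]
print('post top: mean,minmax',q.mean(0).round(4),q.min(0).round(4),q.max(0).round(4),cv2.minEnclosingCircle(q[:,:2].astype(np.float32)),len(q))
q=P[(np.hypot(*(P[:,:2]-B).T)<.03)&(P[:,2]>.08)&(P[:,2]<.118)]
s=least_squares(lambda x:np.hypot(q[:,0]-x[0],q[:,1]-x[1])-.01,B,loss='soft_l1',f_scale=.001);print('post side fit',s.x,len(q),abs(s.fun).mean())
q=P[(np.hypot(*(P[:,:2]-A).T)<.05)&(P[:,2]>.117)&(P[:,2]<.126)]
rr=lambda c:np.hypot(q[:,0]-c[0],q[:,1]-c[1])
s=least_squares(lambda c:np.maximum(rr(c)-.036,0)+np.maximum(.028-rr(c),0),A);print('jaw annulus',s.x.round(4),len(q),s.cost)
# disc rim from all
Q=W.reshape(-1,3);Q=Q[(Q[:,2]>.063)&(Q[:,2]<.073)]
R=np.hypot(*(Q[:,:2]-A).T);th=np.degrees(np.arctan2(Q[:,1]-A[1],Q[:,0]-A[0]))
pts=[]
for t in range(-180,180,6):
    k=(th>=t)&(th<t+6)&(R<.1)
    if k.sum()>20: pts.append(Q[k][np.argmax(R[k]),:2])
pts=np.array(pts); s=least_squares(lambda c:np.hypot(pts[:,0]-c[0],pts[:,1]-c[1])-.0745,A,loss='soft_l1',f_scale=.001);print('disc',s.x.round(4),np.sort(np.abs(s.fun)).round(4))
for n in('top','side'):
    T=np.load(n+'.npz')['W'].reshape(-1,3);T=T[~np.isnan(T[:,0])]
    q=T[(np.hypot(*(T[:,:2]-A).T)<.045)&(T[:,2]>.117)&(T[:,2]<.126)]
    s=least_squares(lambda c:np.maximum(rr(c)-.036,0)+np.maximum(.028-rr(c),0),A);print(n,'jaw annulus',s.x.round(4),len(q),s.cost)
    # platform edges
    k=T[(abs(T[:,2]-.05)<.004)&(abs(T[:,0]-A[0])<.125)&(abs(T[:,1]-A[1])<.125)]
    print(n,'platform',cv2.minAreaRect(k[:,:2].astype(np.float32)))
E
```

```text
post top [0.4764 0.1551 0.1233] [0.4727 0.1592 0.0996] disc [0.5104 0.1177 0.0675]
post top: mean,minmax [0.4784 0.1527 0.1241] [0.4692 0.1424 0.1193] [0.4879 0.1617 0.1265] ((0.47875872254371643, 0.15204603970050812), 0.009850159287452698) 417
post side fit [0.47930699 0.15163882] 200 0.00014912817848851731
jaw annulus [0.5559 0.0667] 580 1.6849630852215027e-06
disc [0.5558 0.0667] [0.0001 0.0001 0.0001 0.0001 0.0002 0.0002 0.0002 0.0002 0.0003 0.0003
 0.0004 0.0004 0.0004 0.0004 0.0004 0.0005 0.0005 0.0005 0.0006 0.0007
 0.0008 0.0009 0.0009 0.0014 0.002  0.0021 0.0023 0.0025 0.0036 0.0039
 0.0045 0.0053 0.0055 0.0061 0.0065 0.0068 0.0127 0.016  0.0173 0.0182]
top jaw annulus [0.5562 0.0651] 306 6.105567367179258e-05
top platform ((0.5566909313201904, 0.07210222631692886), (0.2205268293619156, 0.23368220031261444), 0.020203405991196632)
side jaw annulus [0.5587 0.0623] 169 0.00029446703601741396
side platform ((0.5584567785263062, 0.06914778053760529), (0.22030392289161682, 0.23817642033100128), 0.2472459077835083)
```

Axis (0.5558,0.0667) and post (0.479,0.152) are 114.8 mm apart, so the angle is about -48°. I descend and grip the post.

```bash

python3 -m creep '[{"grip":0.4,"tx":0,"ty":0,"tz":3,"spin":0},{"grip":0.4,"tx":0,"ty":0,"tz":3,"spin":0},{"grip":0.4,"tx":0,"ty":0,"tz":3,"spin":0},{"grip":0.4,"tx":0,"ty":0,"tz":3,"spin":0},{"grip":0.4,"tx":0,"ty":0,"tz":1.6,"spin":0},{"grip":0.4,"tx":0,"ty":0,"tz":0,"spin":0}]'
python3 -m creep '[{"grip":-1,"tx":0,"ty":0,"tz":0,"spin":0},{"grip":-1,"tx":0,"ty":0,"tz":0,"spin":0},{"grip":-1,"tx":0,"ty":0,"tz":0,"spin":0},{"grip":-1,"tx":0,"ty":0,"tz":0,"spin":0},{"grip":-1,"tx":0,"ty":0,"tz":0,"spin":0},{"grip":-1,"tx":0,"ty":0,"tz":0,"spin":0}]' 15
python3 - <<'E'
from h import *
go(.479,.152,.1,42)
E
```

```text
clock: 2.37
tool_pos: [0.4762, 0.1518, 0.0788]
eef_rot: [0.406, 0.914, -0.002, -0.002]
contact_force: [0.2, 0.2, -0.5]
opening: 0.703
finger_force: 0.0
clock: 2.87
tool_pos: [0.4788, 0.1525, 0.0825]
eef_rot: [0.407, 0.913, 0.001, 0.0]
contact_force: [0.5, 0.0, 0.2]
opening: 0.27
finger_force: 0.0
clk 2.87 grasp [0.4788 0.1525 0.1012] ydir 42.0 tilt 0.08 shift [-0.05 -0.02  0.12] spin -0.04164647667133181 F [0.5 0.  0.2] open 0.27 ff 0.0
```

```bash

python3 -m creep '[{"grip":-1,"tx":0,"ty":0,"tz":0,"spin":0},{"grip":-1,"tx":0,"ty":0,"tz":0,"spin":0},{"grip":-1,"tx":-0.03,"ty":-0.8,"tz":0,"spin":-4},{"grip":-1,"tx":-0.03,"ty":-0.8,"tz":0,"spin":-4},{"grip":-1,"tx":-0.03,"ty":-0.8,"tz":0,"spin":-4},{"grip":-1,"tx":-0.03,"ty":-0.8,"tz":0,"spin":-4},{"grip":-1,"tx":0,"ty":0,"tz":0,"spin":0}]' 15
python3 - <<'E'
from h import *
s=r.get_state();g=s['tool_pos'];d=g[:2]-[.5558,.0667];print('R',np.hypot(*d),'ang',np.degrees(np.arctan2(d[1],-d[0])))
go(.5558-.1148,.0667,.1,90)
E
```

```text
clock: 3.45
tool_pos: [0.4572, 0.1266, 0.0823]
eef_rot: [0.275, 0.961, -0.0, -0.0]
contact_force: [-0.7, 0.3, 5.9]
opening: 0.218
finger_force: 15.0
R 0.11537282718128966 ang 31.261901454415693
clk 3.45 grasp [0.4572 0.1266 0.101 ] ydir 58.1 tilt 0.06 shift [-1.79 -5.94  0.11] spin -31.943492346863522 F [-0.7  0.3  5.9] open 0.218 ff 15.0
```

```bash

python3 -m creep '[{"grip":-1,"tx":-0.03,"ty":-0.8,"tz":0,"spin":-4},{"grip":-1,"tx":-0.03,"ty":-0.8,"tz":0,"spin":-4},{"grip":-1,"tx":-0.03,"ty":-0.8,"tz":0,"spin":-4},{"grip":-1,"tx":-0.03,"ty":-0.8,"tz":0,"spin":-4},{"grip":-1,"tx":-0.03,"ty":-0.8,"tz":0,"spin":-4},{"grip":-1,"tx":-0.03,"ty":-0.8,"tz":0,"spin":-4},{"grip":-1,"tx":0,"ty":0,"tz":0,"spin":0}]' 15
python3 -m creep '[{"grip":-1,"tx":-0.02,"ty":-0.5,"tz":0,"spin":-2.5},{"grip":-1,"tx":-0.02,"ty":-0.5,"tz":0,"spin":-2.5},{"grip":-1,"tx":-0.02,"ty":-0.5,"tz":0,"spin":-2.4},{"grip":-1,"tx":0,"ty":0,"tz":0,"spin":0},{"grip":-1,"tx":0,"ty":0,"tz":0,"spin":0}]' 15
python3 - <<'E'
from h import *
s=r.get_state();g=s['tool_pos'];d=g[:2]-[.5558,.0667];print('R',np.hypot(*d),'ang',np.degrees(np.arctan2(d[1],-d[0])))
go(.5558-.1148,.0667,.1,90)
E
```

```text
clock: 4.03
tool_pos: [0.4412, 0.0818, 0.0823]
eef_rot: [0.07, 0.998, -0.0, -0.0]
contact_force: [-2.5, 1.7, 6.8]
opening: 0.224
finger_force: 15.0
clock: 4.45
tool_pos: [0.4401, 0.0671, 0.0822]
eef_rot: [0.006, 1.0, -0.001, -0.0]
contact_force: [-2.3, -0.7, 8.3]
opening: 0.224
finger_force: 15.0
R 0.11566952879741853 ang 0.18441124427864686
clk 4.45 grasp [0.4401 0.0671 0.1009] ydir 89.3 tilt 0.1 shift [-0.09 -0.04  0.09] spin -0.6965279906474251 F [-2.3 -0.7  8.3] open 0.224 ff 15.0
```

```bash

python3 -m creep '[{"grip":0.3,"tx":0,"ty":0,"tz":0,"spin":0},{"grip":0.3,"tx":0,"ty":0,"tz":0,"spin":0},{"grip":0.3,"tx":0,"ty":0,"tz":0,"spin":0},{"grip":0.3,"tx":0,"ty":0,"tz":0,"spin":0},{"grip":0.3,"tx":0,"ty":0,"tz":-3,"spin":0},{"grip":0.3,"tx":0,"ty":0,"tz":-3,"spin":0},{"grip":0.3,"tx":0,"ty":0,"tz":-4,"spin":0},{"grip":0.3,"tx":0,"ty":0,"tz":-3,"spin":0}]'
python3 -m creep '[{"grip":0.3,"tx":0,"ty":0,"tz":-3,"spin":0},{"grip":0.3,"tx":0,"ty":0,"tz":0,"spin":0},{"grip":0.3,"tx":0,"ty":0,"tz":0,"spin":0}]'
python3 - <<'E'
from h import *
from scipy.optimize import least_squares
go(.5413,-.3098,.26,90)
ims=[]
for n in('wrist','top'):
    p,d,c=snap(n); W=cloud(d,c); np.savez(n+'2.npz',p=p,W=W)
    m=np.ones(W.shape[:2],bool)
    if n=='wrist': m[312:]=0
    P=W[m];P=P[~np.isnan(P[:,0])]
    B=np.array([.441,.0667]);A=np.array([.5558,.0667])
    q=P[(np.hypot(*(P[:,:2]-B).T)<.025)&(P[:,2]>.08)&(P[:,2]<.13)]
    t=q[q[:,2]>.12]; print(n,len(t),cv2.minEnclosingCircle(t[:,:2].astype(np.float32)) if len(t) else '')
    q=q[q[:,2]<.118]
    if len(q)>10:
        s=least_squares(lambda x:np.hypot(q[:,0]-x[0],q[:,1]-x[1])-.01,B,loss='soft_l1',f_scale=.001);e=s.x-A;print(' post',s.x.round(4),len(q),'R',np.hypot(*e),'ang',np.degrees(np.arctan2(e[1],-e[0])))
    k=P[(abs(P[:,2]-.05)<.003)&(P[:,0]<A[0]-.09)&(P[:,0]>.42)&(abs(P[:,1]-A[1])<.1)]
    # front platform edge direction
    e=np.array([k[(abs(k[:,1]-y)<.004)].min(0)[:1].tolist()+[y] for y in np.arange(-.02,.15,.01) if (abs(k[:,1]-y)<.004).sum()>3])
    print(' edge x',e[:,0].round(4),'slope deg',np.degrees(np.polyfit(e[:,1],e[:,0],1)[0]).round(2))
    ims.append(p)
a=ims[0];b=cv2.resize(ims[1][130:280,90:240],(560,560))[:,:]
cv2.imwrite('pics/v3.png',np.hstack([cv2.resize(a[80:360,120:400],(400,400)),cv2.resize(b,(400,400))])[...,::-1])
E
```

```text
clock: 5.12
tool_pos: [0.4407, 0.0684, 0.2139]
eef_rot: [0.005, 1.0, 0.0, 0.0]
contact_force: [1.4, -0.1, 0.1]
opening: 0.654
finger_force: 0.0
clock: 5.37
tool_pos: [0.4418, 0.0681, 0.243]
eef_rot: [0.006, 1.0, 0.0, 0.002]
contact_force: [-0.0, -0.4, -0.6]
opening: 0.647
finger_force: 0.0
clk 5.37 grasp [0.4418 0.0681 0.2617] ydir 89.3 tilt 0.21 shift [-10.41 -37.67   0.18] spin -0.6896712387519983 F [-0.  -0.4 -0.6] open 0.647 ff 0.0
wrist 351 ((0.4406966269016266, 0.06750354915857315), 0.009882808662950993)
 post [0.4412 0.0675] 154 R 0.11456080988451643 ang 0.37987482781922954
 edge x [0.4459 0.446  0.4454 0.4456 0.4457 0.4457 0.4458 0.4458 0.4462 0.4463
 0.4462 0.4457 0.4457 0.4457 0.4457] slope deg 0.03
top 0 
 edge x [0.4483 0.4485 0.4486 0.4465 0.4468 0.4469 0.4471 0.4472 0.4496] slope deg -0.1
```

View pics/v3.png

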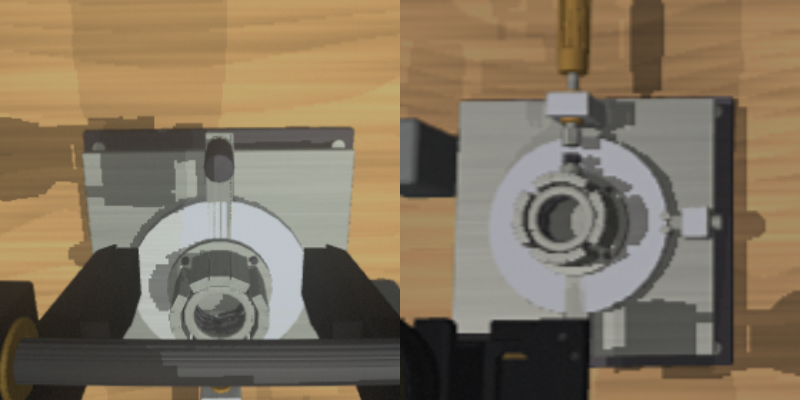

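The left panel shows the lever running straight to the front edge with the post at (218,160). The right panel shows the nut at (571,157) facing the driver tip at (571,130). Residual angle is about 0.4°, within measuring error, so the detent is in. Next: the pylon.

```bash

python3 -m creep '[{"grip":0.6,"tx":-0.8,"ty":-2.9,"tz":0,"spin":0},{"grip":0.6,"tx":-0.8,"ty":-2.9,"tz":0,"spin":0},{"grip":0.6,"tx":-0.8,"ty":-2.9,"tz":0,"spin":0},{"grip":0.6,"tx":-0.8,"ty":-2.9,"tz":0,"spin":0},{"grip":0.6,"tx":-0.8,"ty":-2.9,"tz":0,"spin":0},{"grip":0.6,"tx":-0.8,"ty":-2.9,"tz":0,"spin":0},{"grip":0.6,"tx":-0.8,"ty":-2.9,"tz":0,"spin":0}]'
python3 -m creep '[{"grip":0.6,"tx":-0.8,"ty":-2.9,"tz":0,"spin":0},{"grip":0.6,"tx":-0.8,"ty":-2.9,"tz":0,"spin":0},{"grip":0.6,"tx":-0.8,"ty":-2.9,"tz":0,"spin":0},{"grip":0.6,"tx":-0.8,"ty":-2.9,"tz":0,"spin":0},{"grip":0.6,"tx":-0.8,"ty":-2.9,"tz":0,"spin":0},{"grip":0.6,"tx":-0.8,"ty":-2.9,"tz":0,"spin":0},{"grip":0.6,"tx":0,"ty":0,"tz":0,"spin":0},{"grip":0.6,"tx":0,"ty":0,"tz":0,"spin":0}]'
python3 - <<'E'
from h import *
from scipy.optimize import least_squares
go(.5413,-.3098,.142,90)
p,d,c=snap('wrist'); W=cloud(d,c); cv2.imwrite('pics/w4.png',p[...,::-1])
m=np.ones(W.shape[:2],bool);m[312:]=0
P=W[m];P=P[~np.isnan(P[:,0])];B=np.array([.5413,-.3098])
q=P[(np.hypot(*(P[:,:2]-B).T)<.03)&(P[:,2]>.06)&(P[:,2]<.19)]
t=q[q[:,2]>.165]; print(len(q),q[:,2].max(),cv2.minEnclosingCircle(t[:,:2].astype(np.float32)) if len(t) else '')
for a,b in((.07,.1),(.1,.13),(.13,.165)):
    k=q[(q[:,2]>a)&(q[:,2]<b)]
    if len(k)>10: s=least_squares(lambda x:np.hypot(k[:,0]-x[0],k[:,1]-x[1])-.015,B,loss='soft_l1',f_scale=.001);print(a,s.x.round(4),len(k),abs(s.fun).mean())
E
```

```text
clock: 6.05
tool_pos: [0.4936, -0.1368, 0.2398]
eef_rot: [0.005, 1.0, 0.0, -0.002]
contact_force: [0.8, 0.2, 0.1]
opening: 0.796
finger_force: 0.0
clock: 6.72
tool_pos: [0.5393, -0.3114, 0.239]
eef_rot: [0.007, 1.0, 0.001, -0.002]
contact_force: [0.5, 1.1, -0.6]
opening: 0.802
finger_force: 0.0
clk 6.72 grasp [ 0.5394 -0.3114  0.2577] ydir 89.2 tilt 0.24 shift [-0.23  0.15 11.56] spin -0.8242296749483131 F [ 0.5  1.1 -0.6] open 0.802 ff 0.0
2042 0.17911684198844818 ((0.539305567741394, -0.3088657557964325), 0.015109441243112087)
0.07 [ 0.5399 -0.3087] 146 0.0001250683831702733
0.1 [ 0.5399 -0.3088] 198 0.00015397088153768944
0.13 [ 0.5399 -0.3088] 317 0.00014077408606566846
```

```bash

python3 -m creep '[{"grip":0.6,"tx":0,"ty":0.25,"tz":2,"spin":-0.8},{"grip":0.6,"tx":0,"ty":0,"tz":3,"spin":0},{"grip":0.6,"tx":0,"ty":0,"tz":3,"spin":0},{"grip":0.6,"tx":0,"ty":0,"tz":2.5,"spin":0},{"grip":0.6,"tx":0,"ty":0,"tz":1,"spin":0},{"grip":0.6,"tx":0,"ty":0,"tz":0,"spin":0},{"grip":0.6,"tx":0,"ty":0,"tz":0,"spin":0},{"grip":0.6,"tx":0,"ty":0,"tz":0,"spin":0}]'
python3 - <<'E'
from h import *
go(.5399,-.3088,.142,90)
E
```

```text
clock: 7.43
tool_pos: [0.5419, -0.3072, 0.1283]
eef_rot: [-0.002, 1.0, -0.0, 0.001]
contact_force: [0.0, -0.2, -0.6]
opening: 0.804
finger_force: 0.0
clk 7.43 grasp [ 0.5418 -0.3072  0.147 ] ydir 90.2 tilt 0.14 shift [ 0.2  -0.16  0.5 ] spin 0.2000195294758953 F [ 0.  -0.2 -0.6] open 0.804 ff 0.0
```

```bash

python3 -m creep '[{"grip":0.6,"tx":0.2,"ty":-0.15,"tz":0.4,"spin":0},{"grip":0,"tx":0,"ty":0,"tz":0,"spin":0},{"grip":-1,"tx":0,"ty":0,"tz":0,"spin":0},{"grip":-1,"tx":0,"ty":0,"tz":0,"spin":0},{"grip":-1,"tx":0,"ty":0,"tz":0,"spin":0},{"grip":-1,"tx":0,"ty":0,"tz":0,"spin":0},{"grip":-1,"tx":0,"ty":0,"tz":0,"spin":0},{"grip":-1,"tx":0,"ty":0,"tz":0,"spin":0}]' 50
python3 -m creep '[{"grip":-1,"tx":0,"ty":0,"tz":0,"spin":0},{"grip":-1,"tx":0,"ty":0,"tz":0,"spin":0},{"grip":-1,"tx":0,"ty":0,"tz":0,"spin":0}]'
python3 - <<'E'
from h import *
go(.5399,-.3088,.142,90)
E
```

```text
clock: 8.1
tool_pos: [0.5387, -0.3091, 0.1229]
eef_rot: [-0.001, 1.0, 0.0, 0.0]
contact_force: [0.0, -0.5, 0.7]
opening: 0.333
finger_force: 50.0
clock: 8.35
tool_pos: [0.5387, -0.3091, 0.1228]
eef_rot: [-0.001, 1.0, 0.0, 0.0]
contact_force: [0.5, -0.5, 0.1]
opening: 0.332
finger_force: 50.0
clk 8.35 grasp [ 0.5387 -0.3091  0.1415] ydir 90.2 tilt 0.01 shift [-0.12  0.03 -0.05] spin 0.152426358474699 F [ 0.5 -0.5  0.1] open 0.332 ff 50.0
```

```bash

python3 -m creep '[{"grip":-1,"tx":0,"ty":0,"tz":-0.5,"spin":0},{"grip":-1,"tx":0,"ty":0,"tz":-1.5,"spin":0},{"grip":-1,"tx":0,"ty":0,"tz":-2.5,"spin":0},{"grip":-1,"tx":0,"ty":0,"tz":-3,"spin":0},{"grip":-1,"tx":0,"ty":0,"tz":-3,"spin":0},{"grip":-1,"tx":0,"ty":0,"tz":-3,"spin":0},{"grip":-1,"tx":0,"ty":0,"tz":-1.9,"spin":0},{"grip":-1,"tx":0,"ty":0,"tz":-0.5,"spin":0}]'
python3 -m creep '[{"grip":-1,"tx":0,"ty":0,"tz":0,"spin":0},{"grip":-1,"tx":0,"ty":0.8,"tz":0,"spin":0},{"grip":-1,"tx":0,"ty":1.6,"tz":0,"spin":0},{"grip":-1,"tx":-0.2,"ty":2.2,"tz":0,"spin":0},{"grip":-1,"tx":-0.2,"ty":2.2,"tz":0,"spin":0},{"grip":-1,"tx":-0.2,"ty":2.2,"tz":0,"spin":0},{"grip":-1,"tx":-0.2,"ty":2.2,"tz":0,"spin":0},{"grip":-1,"tx":-0.2,"ty":2.2,"tz":0,"spin":0}]'
python3 - <<'E'
from h import *
go(.5558,.0667,.30,90)
E
```

```text
clock: 9.02
tool_pos: [0.5399, -0.3093, 0.2851]
eef_rot: [-0.001, 1.0, -0.001, 0.002]
contact_force: [0.9, -0.4, -4.7]
opening: 0.323
finger_force: 50.0
clock: 9.68
tool_pos: [0.5464, -0.1731, 0.2793]
eef_rot: [-0.002, 1.0, 0.001, -0.003]
contact_force: [0.0, -0.7, -4.6]
opening: 0.326
finger_force: 50.0
clk 9.68 grasp [ 0.5465 -0.1732  0.298 ] ydir 90.2 tilt 0.3 shift [-1.01 23.98 -0.17] spin 0.19179578486875926 F [ 0.  -0.7 -4.6] open 0.326 ff 50.0
```

```bash

python3 -m creep '[{"grip":-1,"tx":-0.1,"ty":2.2,"tz":0,"spin":0},{"grip":-1,"tx":-0.1,"ty":2.2,"tz":0,"spin":0},{"grip":-1,"tx":-0.1,"ty":2.2,"tz":0,"spin":0},{"grip":-1,"tx":-0.1,"ty":2.2,"tz":0,"spin":0},{"grip":-1,"tx":-0.1,"ty":2.2,"tz":0,"spin":0},{"grip":-1,"tx":-0.1,"ty":2.2,"tz":0,"spin":0},{"grip":-1,"tx":-0.1,"ty":2.2,"tz":0,"spin":0},{"grip":-1,"tx":-0.1,"ty":2.2,"tz":0,"spin":0}]'
python3 -m creep '[{"grip":-1,"tx":0,"ty":2.2,"tz":0,"spin":0},{"grip":-1,"tx":0,"ty":1.4,"tz":0,"spin":0},{"grip":-1,"tx":0,"ty":0.6,"tz":0,"spin":0},{"grip":-1,"tx":0,"ty":0.2,"tz":0,"spin":0},{"grip":-1,"tx":0,"ty":0,"tz":0,"spin":0},{"grip":-1,"tx":0,"ty":0,"tz":0,"spin":0}]'
python3 - <<'E'
from h import *
from scipy.optimize import least_squares
go(.5558,.0667,.30,90)
s=r.get_state();M=Rn.from_quat(s['eef_rot']).as_matrix();g=s['tool_pos']+M[:,2]*r.grip_point_offset
ims=[]
for n in('wrist','side'):
    p,d,c=snap(n); W=cloud(d,c);ims.append(p); P=W.reshape(-1,3);P=P[~np.isnan(P[:,0])]
    for a,b in((.165,.175),(.175,.19),(.19,.2),(.2,.215),(.215,.23),(.23,.245),(.245,.26),(.26,.275)):
        R=.015
        if b<.215: R=np.sqrt(max(.025**2-((a+b)/2-.192)**2,1e-6))
        k=P[(np.hypot(*(P[:,:2]-g[:2]).T)<.035)&(P[:,2]>a)&(P[:,2]<b)]
        if len(k)>10: f=least_squares(lambda x:np.hypot(k[:,0]-x[0],k[:,1]-x[1])-R,g[:2],loss='soft_l1',f_scale=.001);print(n,a,f.x.round(4),len(k),abs(f.fun).mean().round(4))
    k=P[(np.hypot(*(P[:,:2]-g[:2]).T)<.035)&(P[:,2]>.14)&(P[:,2]<.3)]
    if len(k):print(n,'zmin',k[:,2].min(),np.percentile(k[:,2],1))
cv2.imwrite('pics/v5.png',np.hstack([cv2.resize(ims[0],(400,300)),cv2.resize(ims[1][20:230,140:420],(400,300))])[...,::-1])
E
```

```text
clock: 10.35
tool_pos: [0.5537, 0.0023, 0.2794]
eef_rot: [-0.002, 1.0, -0.0, -0.003]
contact_force: [0.9, -0.9, -4.5]
opening: 0.325
finger_force: 50.0
clock: 10.85
tool_pos: [0.5553, 0.0433, 0.281]
eef_rot: [-0.0, 1.0, -0.001, -0.001]
contact_force: [0.9, -0.2, -5.0]
opening: 0.327
finger_force: 50.0
clk 10.85 grasp [0.5553 0.0433 0.2997] ydir 90.1 tilt 0.13 shift [-0.05  2.34 -0.03] spin 0.05479640576129441 F [ 0.9 -0.2 -5. ] open 0.327 ff 50.0
wrist 0.19 [0.5569 0.0434] 298 0.0005
wrist 0.2 [0.551  0.0434] 1019 0.0032
wrist 0.215 [0.5557 0.0435] 349 0.0006
wrist 0.23 [0.5565 0.0435] 234 0.0002
wrist 0.245 [0.5566 0.0435] 299 0.0002
wrist 0.26 [0.5566 0.0436] 375 0.0002
wrist zmin 0.18589145285883216 0.19240068117331482
side 0.175 [0.5599 0.0432] 50 0.0019
side 0.19 [0.5594 0.0435] 69 0.0014
side 0.2 [0.5589 0.0363] 119 0.0034
side 0.215 [0.5592 0.0424] 67 0.0017
side 0.23 [0.5598 0.0435] 63 0.0013
side 0.245 [0.5594 0.0434] 63 0.0014
side 0.26 [0.5594 0.0439] 62 0.0014
side zmin 0.173437310054854 0.17815113429159984
```

View pics/v5.png

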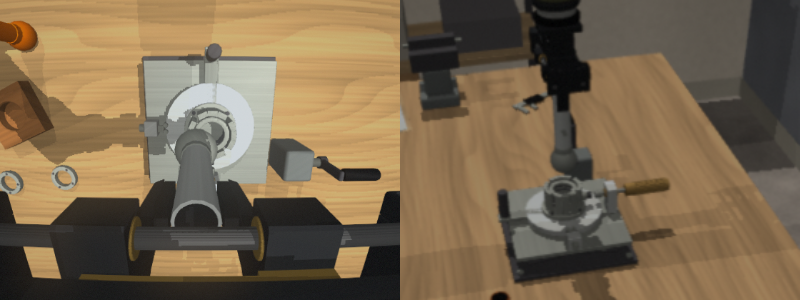

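The picture shows the pylon hanging upright in the grip, ball end at (195,145) in the wrist view, just short of the jaws at (212,128). The tube's axis sits at (0.5566,0.0435). I measure the jaws once more with the wrist in this same orientation, so that any calibration bias cancels.

```bash
python3 - <<'E'
from h import *
from scipy.optimize import least_squares
A=np.array([.5558,.0667])
p,d,c=snap('wrist'); Wn=cloud(d,c)
for n,W in(('old',np.load('wrist2.npz')['W']),('now',Wn)):
    P=W[:300].reshape(-1,3);P=P[~np.isnan(P[:,0])]
    q=P[(np.hypot(*(P[:,:2]-A).T)<.05)&(P[:,2]>.1165)&(P[:,2]<.1245)]
    rr=lambda c:np.hypot(q[:,0]-c[0],q[:,1]-c[1])
    s=least_squares(lambda c:np.maximum(rr(c)-.036,0)+np.maximum(.028-rr(c),0),A);print(n,'jaws',s.x.round(4),len(q),s.cost, q.min(0).round(4),q.max(0).round(4))
    Q=P[(P[:,2]>.063)&(P[:,2]<.073)];R=np.hypot(*(Q[:,:2]-A).T);th=np.degrees(np.arctan2(Q[:,1]-A[1],Q[:,0]-A[0]))
    pts=np.array([Q[k][np.argmax(R[k]),:2] for t in range(-180,180,5) for k in[(th>=t)&(th<t+5)&(R<.0785)] if k.sum()>20])
    s=least_squares(lambda c:np.hypot(pts[:,0]-c[0],pts[:,1]-c[1])-.0745,A,loss='soft_l1',f_scale=.0005);print(' disc',s.x.round(4),len(pts),np.median(abs(s.fun)).round(5))
    t=P[(np.hypot(*(P[:,:2]-[.441,.0667]).T)<.025)&(P[:,2]>.12)&(P[:,2]<.13)]
    if len(t)>10: print(' post top',cv2.minEnclosingCircle(t[:,:2].astype(np.float32)))
E
```

```text
old jaws [0.5554 0.0664] 595 1.1208240525863566e-06 [0.5199 0.0308 0.1165] [0.5516 0.1023 0.1218]
 disc [0.5558 0.0664] 48 0.00045
 post top ((0.4406966269016266, 0.06750354915857315), 0.009882808662950993)
now jaws [0.5555 0.0665] 856 9.2468266753962e-07 [0.5198 0.0317 0.1165] [0.5912 0.1026 0.1219]
 disc [0.5563 0.0658] 59 0.00066
 post top ((0.44141051173210144, 0.06770142912864685), 0.010225394740700722)
```

```bash

python3 -m creep '[{"grip":-1,"tx":0,"ty":0.8,"tz":0,"spin":0},{"grip":-1,"tx":0.1,"ty":1,"tz":0,"spin":0},{"grip":-1,"tx":0,"ty":0.5,"tz":0,"spin":0},{"grip":-1,"tx":0,"ty":0,"tz":0,"spin":0},{"grip":-1,"tx":0,"ty":0,"tz":1,"spin":0},{"grip":-1,"tx":0,"ty":0,"tz":1,"spin":0},{"grip":-1,"tx":0,"ty":0,"tz":1,"spin":0},{"grip":-1,"tx":0,"ty":0,"tz":0.5,"spin":0}]'
python3 -m creep '[{"grip":-1,"tx":0,"ty":0,"tz":0,"spin":0},{"grip":-1,"tx":0,"ty":0,"tz":0,"spin":0},{"grip":-1,"tx":0,"ty":0,"tz":0,"spin":0}]'
python3 - <<'E'
from h import *
from scipy.optimize import least_squares
go(.5543,.0665,.26,90)
s=r.get_state();g=s['tool_pos']
p,d,c=snap('wrist'); W=cloud(d,c)
P=W.reshape(-1,3);P=P[~np.isnan(P[:,0])]
for a,b in((.185,.2),(.2,.215),(.215,.235)):
    k=P[(np.hypot(*(P[:,:2]-g[:2]).T)<.03)&(P[:,2]>a)&(P[:,2]<b)]
    f=least_squares(lambda x:np.hypot(k[:,0]-x[0],k[:,1]-x[1])-.015,g[:2],loss='soft_l1',f_scale=.001);print(a,f.x.round(4),len(k))
E
```

```text
clock: 11.67
tool_pos: [0.5535, 0.067, 0.2445]
eef_rot: [-0.001, 1.0, -0.001, -0.002]
contact_force: [-0.5, -0.7, -4.8]
opening: 0.327
finger_force: 50.0
clock: 11.92
tool_pos: [0.555, 0.068, 0.247]
eef_rot: [-0.001, 1.0, 0.0, 0.0]
contact_force: [0.4, 0.2, -3.5]
opening: 0.326
finger_force: 50.0
clk 11.92 grasp [0.5549 0.068  0.2657] ydir 90.1 tilt 0.04 shift [ 0.07 -0.15  0.57] spin 0.1417485841311361 F [ 0.4  0.2 -3.5] open 0.326 ff 50.0
0.185 [0.5559 0.0683] 349
0.2 [0.5563 0.0683] 256
0.215 [0.5563 0.0683] 448
```

```bash

python3 -m creep '[{"grip":-1,"tx":0.06,"ty":-0.17,"tz":0,"spin":0},{"grip":-1,"tx":0,"ty":0,"tz":0,"spin":0},{"grip":-1,"tx":0,"ty":0,"tz":0.5,"spin":0},{"grip":-1,"tx":0,"ty":0,"tz":0.5,"spin":0},{"grip":-1,"tx":0,"ty":0,"tz":0.4,"spin":0},{"grip":-1,"tx":0,"ty":0,"tz":0.4,"spin":0},{"grip":-1,"tx":0,"ty":0,"tz":0.3,"spin":0},{"grip":-1,"tx":0,"ty":0,"tz":0,"spin":0}]'
python3 -m creep '[{"grip":-1,"tx":0,"ty":0,"tz":0,"spin":0},{"grip":-1,"tx":0,"ty":0,"tz":0,"spin":0}]'
python3 - <<'E'
from h import *
from scipy.optimize import least_squares
go(.5543,.0663,.2385,90)
s=r.get_state();g=s['tool_pos']
p,d,c=snap('wrist'); W=cloud(d,c)
P=W.reshape(-1,3);P=P[~np.isnan(P[:,0])]
for a,b in((.165,.18),(.18,.195),(.195,.21)):
    k=P[(np.hypot(*(P[:,:2]-g[:2]).T)<.03)&(P[:,2]>a)&(P[:,2]<b)]
    f=least_squares(lambda x:np.hypot(k[:,0]-x[0],k[:,1]-x[1])-.015,g[:2],loss='soft_l1',f_scale=.001);print(a,f.x.round(4),len(k))
E
```

```text
clock: 12.63
tool_pos: [0.5535, 0.0661, 0.2249]
eef_rot: [-0.001, 1.0, -0.0, -0.001]
contact_force: [0.3, 0.3, -5.0]
opening: 0.328
finger_force: 50.0
clock: 12.8
tool_pos: [0.5542, 0.0664, 0.2259]
eef_rot: [-0.001, 1.0, 0.0, 0.0]
contact_force: [0.4, -0.5, -5.4]
opening: 0.324
finger_force: 50.0
clk 12.8 grasp [0.5542 0.0664 0.2446] ydir 90.2 tilt 0.02 shift [-0.01 -0.01  0.61] spin 0.15687289040609187 F [ 0.4 -0.5 -5.4] open 0.324 ff 50.0
0.165 [0.5552 0.0667] 354
0.18 [0.5556 0.0667] 260
0.195 [0.5555 0.0667] 330
```

Centred at (0.5555,0.0667) to a few tenths of a millimetre and still free, with no side force. I press down slowly.

```bash

python3 -m creep '[{"grip":-1,"tx":0,"ty":0,"tz":0.3,"spin":0},{"grip":-1,"tx":0,"ty":0,"tz":0.3,"spin":0},{"grip":-1,"tx":0,"ty":0,"tz":0.2,"spin":0},{"grip":-1,"tx":0,"ty":0,"tz":0,"spin":0},{"grip":-1,"tx":0,"ty":0,"tz":0,"spin":0},{"grip":-1,"tx":0,"ty":0,"tz":0,"spin":0}]' 60
python3 -c "from h import *;go(.5542,.0664,.2225,90)"
python3 -m creep '[{"grip":-1,"tx":0,"ty":0,"tz":0.3,"spin":0},{"grip":-1,"tx":0,"ty":0,"tz":0.3,"spin":0},{"grip":-1,"tx":0,"ty":0,"tz":0.2,"spin":0},{"grip":-1,"tx":0,"ty":0,"tz":0,"spin":0},{"grip":-1,"tx":0,"ty":0,"tz":0,"spin":0},{"grip":-1,"tx":0,"ty":0,"tz":0,"spin":0}]'
python3 -c "from h import *;go(.5542,.0664,.2225,90)"
```

```text
clock: 13.35
tool_pos: [0.5546, 0.0663, 0.2183]
eef_rot: [-0.001, 1.0, 0.0, 0.001]
contact_force: [0.9, -0.8, 0.7]
opening: 0.329
finger_force: 60.0
clk 13.35 grasp [0.5546 0.0663 0.237 ] ydir 90.1 tilt 0.08 shift [0.04 0.01 1.45] spin 0.1420013903483266 F [ 0.9 -0.8  0.7] open 0.329 ff 60.0
clock: 13.85
tool_pos: [0.5547, 0.0663, 0.2103]
eef_rot: [-0.001, 1.0, 0.0, 0.001]
contact_force: [1.1, -0.8, 5.4]
opening: 0.324
finger_force: 60.0
clk 13.85 grasp [0.5547 0.0663 0.229 ] ydir 90.1 tilt 0.1 shift [0.05 0.01 0.65] spin 0.14640538215896015 F [ 1.1 -0.8  5.4] open 0.324 ff 60.0
```

```bash

python3 -m creep '[{"grip":-1,"tx":0,"ty":0,"tz":0.25,"spin":0},{"grip":-1,"tx":0,"ty":0,"tz":0.2,"spin":0},{"grip":-1,"tx":0,"ty":0,"tz":0.1,"spin":0},{"grip":-1,"tx":0,"ty":0,"tz":0,"spin":0},{"grip":-1,"tx":0,"ty":0,"tz":0,"spin":0},{"grip":-1,"tx":0,"ty":0,"tz":0,"spin":0}]'
python3 -c "from h import *;go(.5542,.0664,.2225,90)"
python3 -m creep '[{"grip":-1,"tx":0,"ty":0,"tz":0.1,"spin":0},{"grip":-1,"tx":0,"ty":0,"tz":0,"spin":0},{"grip":-1,"tx":0,"ty":0,"tz":0,"spin":0},{"grip":-1,"tx":0,"ty":0,"tz":0,"spin":0}]'
python3 -c "from h import *;go(.5542,.0664,.2225,90)"
```

```text
clock: 14.35
tool_pos: [0.5552, 0.0664, 0.2053]
eef_rot: [-0.001, 1.0, 0.0, 0.001]
contact_force: [0.6, -1.4, 9.8]
opening: 0.322
finger_force: 60.0
clk 14.35 grasp [0.5551 0.0664 0.224 ] ydir 90.1 tilt 0.16 shift [0.09 0.   0.15] spin 0.1414401295419907 F [ 0.6 -1.4  9.8] open 0.322 ff 60.0
clock: 14.68
tool_pos: [0.5553, 0.0664, 0.2045]
eef_rot: [-0.001, 1.0, 0.0, 0.002]
contact_force: [1.3, 0.1, 9.2]
opening: 0.324
finger_force: 60.0
clk 14.68 grasp [0.5552 0.0664 0.2232] ydir 90.1 tilt 0.17 shift [ 0.1  -0.    0.07] spin 0.14115241971583714 F [1.3 0.1 9.2] open 0.324 ff 60.0
```

```bash

python3 -m creep '[{"grip":-1,"tx":0,"ty":0,"tz":0.15,"spin":0},{"grip":-1,"tx":0,"ty":0,"tz":0,"spin":0},{"grip":-1,"tx":0,"ty":0,"tz":0,"spin":0},{"grip":-1,"tx":0,"ty":0,"tz":0,"spin":0}]'
python3 -m creep '[{"grip":-1,"tx":0,"ty":0,"tz":0.1,"spin":0},{"grip":-1,"tx":0,"ty":0,"tz":0,"spin":0},{"grip":-1,"tx":0,"ty":0,"tz":0,"spin":0},{"grip":-1,"tx":0,"ty":0,"tz":0,"spin":0}]'
python3 -c "from h import *;go(.5542,.0664,.2225,90)"
```

```text
clock: 15.02
tool_pos: [0.5554, 0.0664, 0.2031]
eef_rot: [-0.001, 1.0, 0.0, 0.002]
contact_force: [1.1, -1.1, 9.8]
opening: 0.323
finger_force: 60.0
clock: 15.35
tool_pos: [0.5558, 0.0665, 0.2028]
eef_rot: [-0.001, 1.0, 0.0, 0.002]
contact_force: [-0.0, -1.6, 13.6]
opening: 0.324
finger_force: 60.0
clk 15.35 grasp [0.5557 0.0665 0.2215] ydir 90.1 tilt 0.26 shift [ 0.15 -0.01 -0.1 ] spin 0.13176296336597204 F [-0.  -1.6 13.6] open 0.324 ff 60.0
```

```bash

python3 -m creep '[{"grip":-1,"tx":0.05,"ty":0,"tz":0.15,"spin":0},{"grip":-1,"tx":0.05,"ty":0,"tz":0.15,"spin":0},{"grip":-1,"tx":0,"ty":0,"tz":0,"spin":0},{"grip":-1,"tx":0,"ty":0,"tz":0,"spin":0},{"grip":-1,"tx":0,"ty":0,"tz":0,"spin":0}]'
python3 - <<'E'
from h import *
from scipy.optimize import least_squares
go(.5543,.0663,.2225,90)
s=r.get_state();g=s['tool_pos']
ims=[]
for n in('wrist','side','top'):
    p,d,c=snap(n); W=cloud(d,c);ims.append(p)
    P=W.reshape(-1,3);P=P[~np.isnan(P[:,0])]
    if n=='top': continue
    for a,b in((.125,.133),(.145,.16),(.16,.175),(.175,.19)):
        R=.015
        k=P[(np.hypot(*(P[:,:2]-g[:2]).T)<.035)&(P[:,2]>a)&(P[:,2]<b)]
        if a<.14: R=np.sqrt(.025**2-(k[:,2]-.115)**2)
        f=least_squares(lambda x:np.hypot(k[:,0]-x[0],k[:,1]-x[1])-R,g[:2],loss='soft_l1',f_scale=.001);print(n,a,f.x.round(4),len(k),abs(f.fun).mean().round(4))
    # ball centre height from visible ball points above jaws, axis fixed
    if n=='wrist':
        k=P[(np.hypot(*(P[:,:2]-[.5556,.0666]).T)<.024)&(np.hypot(*(P[:,:2]-[.5556,.0666]).T)>.018)&(P[:,2]>.122)&(P[:,2]<.14)]
        zc=k[:,2]-np.sqrt(.025**2-np.hypot(*(k[:,:2]-[.5556,.0666]).T)**2); print('ball centre z',np.median(zc),len(k))
        t=P[(np.hypot(*(P[:,:2]-[.441,.0667]).T)<.025)&(P[:,2]>.12)&(P[:,2]<.13)]
        if len(t)>10: print(' post top',cv2.minEnclosingCircle(t[:,:2].astype(np.float32)))
cv2.imwrite('pics/v6.png',np.hstack([cv2.resize(ims[0],(400,300)),cv2.resize(ims[1][50:230,160:400],(400,300))])[...,::-1])
E
```

```text
clock: 15.77
tool_pos: [0.5569, 0.0668, 0.2024]
eef_rot: [-0.001, 1.0, 0.0, 0.005]
contact_force: [-1.1, -3.5, 29.2]
opening: 0.327
finger_force: 60.0
clk 15.77 grasp [0.5568 0.0668 0.2211] ydir 90.1 tilt 0.58 shift [ 0.24 -0.05 -0.15] spin 0.10639640781049309 F [-1.1 -3.5 29.2] open 0.327 ff 60.0
wrist 0.125 [0.5578 0.0666] 761 0.0009
wrist 0.145 [0.5569 0.0668] 244 0.0002
wrist 0.16 [0.5572 0.0668] 286 0.0002
wrist 0.175 [0.5574 0.0669] 357 0.0002
ball centre z 0.11256790572509028 726
 post top ((0.4411228597164154, 0.0674550011754036), 0.010090886615216732)
side 0.125 [0.5593 0.0665] 66 0.0019
side 0.145 [0.5597 0.0661] 63 0.0016
side 0.16 [0.5599 0.0666] 55 0.0014
side 0.175 [0.5602 0.0664] 53 0.0016
```

View pics/v6.png

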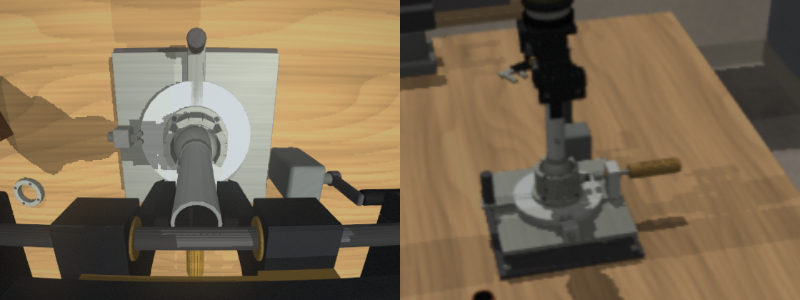

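The pylon's ball sits in the jaws at (195,140) in the wrist view, and the post is still straight ahead at (197,40). The force jumped to 29 N while the height stayed at 0.221 m, so the ring is on its stop. I ease off slightly, straighten the tilt, and check that it holds for a second.

```bash

python3 -m creep '[{"grip":-1,"tx":0.15,"ty":0,"tz":-0.05,"spin":0},{"grip":-1,"tx":0,"ty":0,"tz":0,"spin":0},{"grip":-1,"tx":0,"ty":0,"tz":0,"spin":0},{"grip":-1,"tx":0,"ty":0,"tz":0,"spin":0}]'
python3 -m creep '[{"grip":-1,"tx":0,"ty":0,"tz":0,"spin":0},{"grip":-1,"tx":0,"ty":0,"tz":0,"spin":0},{"grip":-1,"tx":0,"ty":0,"tz":0,"spin":0},{"grip":-1,"tx":0,"ty":0,"tz":0,"spin":0},{"grip":-1,"tx":0,"ty":0,"tz":0,"spin":0},{"grip":-1,"tx":0,"ty":0,"tz":0,"spin":0},{"grip":-1,"tx":0,"ty":0,"tz":0,"spin":0},{"grip":-1,"tx":0,"ty":0,"tz":0,"spin":0}]'
python3 -c "from h import *;go(.5543,.0663,.2225,90)"
```

```text
clock: 16.25
tool_pos: [0.5557, 0.0667, 0.2025]
eef_rot: [-0.001, 1.0, 0.0, 0.005]
contact_force: [0.3, -3.0, 25.3]
opening: 0.326
finger_force: 60.0
clock: 16.92
tool_pos: [0.5558, 0.0667, 0.2025]
eef_rot: [-0.001, 1.0, 0.0, 0.005]
contact_force: [1.3, -3.0, 24.7]
opening: 0.324
finger_force: 60.0
clk 16.92 grasp [0.5556 0.0667 0.2212] ydir 90.1 tilt 0.6 shift [ 0.13 -0.04 -0.13] spin 0.1030122809512477 F [ 1.3 -3.  24.7] open 0.324 ff 60.0
```

Steady at 25 N, with the tilt under 1°. I hand it in.

```bash
python3 -c "from plant import workorder;print(workorder.finish_job())"
```

```text
the job is handed in; nothing more can be done
None
```

The job is handed in at about 17 s: the turntable is at its detent with the nut facing the driver, and the pylon is still gripped upright (tilt about 0.6°), holding the ring on its bottom stop with a steady push; no verdict came back.

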